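Open the till with the concealed catch

TASK

The saw's hex key is kept in the drawer of the light wooden till. Slide the brass cover along the till's top edge all the way back to bare the recess under it, then press down the brass catch in the recess so that the drawer springs open, and move clear. Leave the dark till alone, its cover and drawer shut.

Things in the scene. Friction and masses are not known exactly. Their poses are not given: they have to be found in the camera images.
- light_till: light wooden till (flat tool box) with brass trim, fixed to the bench, 200 mm long (own x) by 140 mm wide (own y) by 70 mm high; origin at the centre of its underside, x towards its back, z up; the drawer comes out of the -x end. Along its right (-y) edge a cover slides between two low rails (7 mm high) on the top.
- light_till_slide (a joint): travel of the light till's cover in m: 0 to 0.008 at the start (covering the recess), 0.075 fully back; it moves towards the till's own +x, takes about 2 N and stays where it is left. The cover is a brass plate 66 (x) by 59 (y) mm and 6 mm thick lying on the till's top (its upper face 76.5 mm above the bench), with a dark wooden grip rib standing across its middle.
- light_till_rib (a point): centre of the top of the rib on the light till's cover; it moves with the cover. The rib is 14 mm thick along the till's x, 40 mm long along its y and rises 25 mm above the cover plate, to 102 mm above the bench. At cover travel 0 it is at x -60, y -30 mm in the till's frame. The axes are the till's.
- light_till_catch_top (a point): centre of the top of the light till's catch, a brass pad 46 (x) by 42 (y) mm on a spring, at the bottom of a recess in the till's top under the closed cover, at x -60, y -30 mm in the till's frame. The recess is open for 54 (x) by 50 (y) mm when the cover is fully back; the pad's top lies 14 mm below the till's top, 56 mm above the bench, and goes down by up to 10 mm against 1.5 to 5 N. Pressed about 6 mm or more it frees the drawer; it springs up when let go.
- light_till_drawer (a joint): the light till's drawer in m: 0 shut (held by the catch against a spring), 0.07 fully sprung open, towards the till's own -x.
- dark_till: the other till, dark wood with steel trim, fixed to the bench, otherwise of the same build, size and axes; not to be opened
- dark_till_slide (a joint): travel of the dark till's cover in m: 0 to 0.008 at the start, 0.075 fully back
- dark_till_drawer (a joint): the dark till's drawer in m, 0 shut

How it is judged:
By the outcome, as a careful person would: the job done as asked, in the order asked, and still so for the second after the job is handed in, with the robot touching nothing.
It also fails if it takes over 38 s, if anything falls off the work surface, if the arm or the gripper's body presses on something with over 40 N, if the wrist force passes 120 N, or if a joint passes its speed limit or range.

ROBOT

A 6-joint arm with a two-finger parallel gripper is mounted at the origin on a cart in front of the work surface, level with it; the furniture and walls round the work are solid. World frame = base frame: x ahead of the robot, y to its left, z up, the work surface at z = 0. Lengths are in m, angles in rad, forces in N, time in s.
With the tool pointing down it reaches from about 0.35 to 0.85 m from the base axis. Payload 8.1 kg.
Tool frame: the origin (TCP) lies between the finger pads; the fingertips stand 11 mm ahead of it and the grasp point (between the pads) lies 8 mm behind it (robot.tips_ahead is the distance from the TCP to the fingertips, in m); z points along the fingers, y is the line along which they close (so a half turn about z gives the same grasp; the last joint's range is limited). The gripper opens to 93 mm and grips with 3 to 60 N. Pads are 15 mm wide; open, the fingers measure 128 mm over their backs; the gripper's body (75 mm by 188 mm) begins 65 mm behind the grasp point.
Start: joints at [1.195, 0.13, 1.488, -0, 1.523, -0.085], TCP at [0.172, 0.575, 0.23] pointing down, gripper open.
Joint ranges: [-2.96, 2.96], [-0.89, 2.26], [0.02, 2.5], [-1.34, 4.48], [0, 2.73], [-2.66, 2.66]. Speed limits (rad/s): [2.39, 2.39, 2.79, 3.14, 3.14, 3.14].

INTERFACE

Orientations are given as a rotation vector (axis times angle).
In Python, from plant import robot gives the robot as it stands. The module is installed in compiled form; this text tells all that it offers.
- The arm moves only by the tool move_arm, never from a script. Its argument "deltas" is one flat list of numbers, 7 for each row, row after row: the shift along the tool's x, y, z in m, then the turn, a rotation vector about the tool's x, y, z in rad, then the opening, from 0 (shut) to 1 (fully open). A call has 1 to 12 rows; each row is the pose to reach, as a shift and turn from the pose commanded when the call began, along the tool's axes at that moment; what a row does not reach only later rows make up. A row lasts 1/8 s, in which the tool goes at most 62.5 mm and 10.7 degrees, less where a joint would pass 70% of its speed; a pose out of reach is approached as far as the arm can. A call with a gripper value outside its range is refused whole. The fingers move at their own pace and stop on an object; "squeeze" is the grip in N (left out, the last holds). Time passes only in rows, so rows that repeat a pose let the fingers close. It gives the time, the measured TCP pose, the force, the opening and the grip force at its end, in the units of the state.
- robot.read_state(): the state, without advancing time (a new reading comes with each control period).
- robot.read_camera(name): name is "scene" or "side" or "wrist"; returns (picture, depth): 480x640x3 uint8, red, green, blue; 480x640 float32, m along the optical axis (not along the pixel's ray), 0 where there is no reading.
- robot.camera_model(name): a dict with "K" (3x3 intrinsics, pixels), "R" (3x3) and "t" (3): a world point X has camera coordinates R X + t; the wrist camera has in their place "tool_from_camera" (4x4, takes a point from camera to tool coordinates, whose origin is the TCP and whose axes are the flange's). Camera axes: x right, y down, z forward; pixel columns grow to the right and rows downward; lengths in m; the calibration is good to about 2 mm. The wrist camera is an equidistant fisheye: a pixel r from the principal point sees the ray r / f radians off the axis. A picture is of the moment at which its call begins: read the wrist's pose just before it. camera_model takes no time and is no camera call.
- robot.close_job(): hands the job in; it is judged then, once.
Trained networks look in the newest picture that a camera, given by its name, has taken for a name from the list of things; names that differ only in an ending like _2 or _b are one class to them, and where a whole thing is asked for, a point or a joint stands for the part that bears it (a point fixed in the world has none). Each returns a list of dicts, best first, with "confidence" (0 to 1); they miss things now and then, are a little off and sometimes report something else, mostly with a low value. They report only what shows in the picture. A call takes as long as a camera call.
- robot.recognise(camera, label): "uv" ([column, row] in pixels, amid what is visible of it).
The state is a dict: "t": time; "q": joint angles; "dq": joint speeds; "joint_torque": joint torques, N m; "tool_pos": TCP position; "orientation": TCP orientation; "force": force on the tool from outside, world axes, zero at the start; "wrist_torque": the same for the moment, N m; "opening": finger opening in m; "gripper_force": force on a finger pad.
Only numpy, scipy, OpenCV 4.12 (cv2) and the standard library are available. Lean on these libraries where they do the work, as an engineer would, in place of code of your own. Each camera call takes 0.05 s, during which the arm holds its last target. There are 200 camera calls.

## Working session

There is one attempt and no reset: what is moved stays moved. The work goes in short steps, Python scripts to look and compute and a tool call to move; the robot and the scene stay as the last step left them, time stands still between calls to the robot, and variables do not carry over. Pictures are saved under pics/ and viewed, at most 10 in all, crops included, and the job is handed in when it is done.

Besides the shell and the picture viewer there is one more tool, called after ">>>" as name(argument=value, ...), one argument or row to a line, values as JSON. move_arm: Moves the arm, as the interface text tells. Its arguments: {"type":"object","properties":{"deltas":{"type":"array","items":{"type":"number"}},"squeeze":{"type":"number"}},"required":["deltas"]}

```bash
mkdir -p pics; cat > h.py <<'E'
import numpy as np,cv2
from plant import robot
def cloud(name,pic=None):
    p,d=robot.read_camera(name); m=robot.camera_model(name)
    K,R,t=map(np.array,(m['K'],m['R'],m['t']))
    v,u=np.mgrid[:480,:640]
    c=np.stack([(u-K[0,2])/K[0,0]*d,(v-K[1,2])/K[1,1]*d,d],-1)
    w=(c-t.ravel())@R
    w[d==0]=np.nan
    return p,w
E
python3 - <<'E'
from h import *
s=robot.read_state();print(s['t'],s['tool_pos'],s['orientation'],s['opening'])
for n in('scene','side'):
    p,w=cloud(n);cv2.imwrite(f'pics/{n}0.png',p[...,::-1]);np.save(n,w)
    for l in('light_till','light_till_rib','dark_till','dark_till_rib','light_till_slide'):
        try:
            for r in robot.recognise(n,l)[:2]:
                u,v=map(int,r['uv']);print(n,l,r['confidence'],u,v,w[v,u].round(3))
        except Exception as e: print(l,e)
E
```

```text
0.0 [0.17179686 0.57428552 0.22857953] [-4.55088397e-01 -3.10803425e+00  2.89269998e-03] 0.09313848440914045
scene light_till 0.92 463 290 [ 0.531 -0.345  0.077]
scene light_till 0.16 216 203 [0.525 0.248 0.079]
scene light_till_rib 0.64 479 297 [ 0.523 -0.379  0.083]
scene dark_till 0.8 219 208 [0.515 0.233 0.078]
dark_till_rib it knows: dark_till, dark_till_drawer, dark_till_slide, light_till, light_till_catch_top, light_till_drawer, light_till_rib, light_till_slide
scene light_till_slide 0.71 477 296 [ 0.521 -0.375  0.086]
side light_till 0.98 355 340 [ 0.566 -0.395  0.076]
side light_till_rib 0.85 335 336 [ 0.525 -0.385  0.079]
side dark_till 0.85 328 209 [0.554 0.202 0.065]
dark_till_rib it knows: dark_till, dark_till_drawer, dark_till_slide, light_till, light_till_catch_top, light_till_drawer, light_till_rib, light_till_slide
side light_till_slide 0.87 334 334 [ 0.523 -0.377  0.078]
```

View pics/scene0.png

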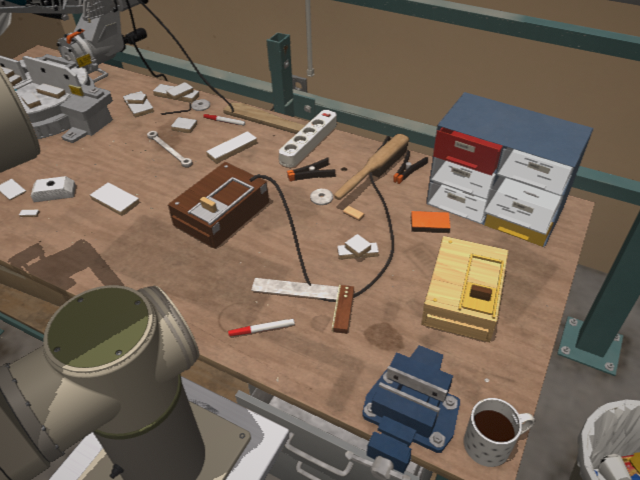

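View pics/side0.png

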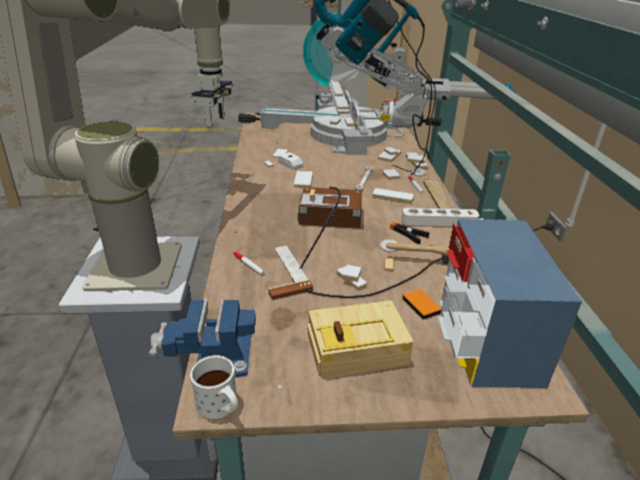

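```bash
python3 - <<'E'
import numpy as np,cv2
for n in('scene','side'):
    w=np.load(n+'.npy').reshape(-1,3)
    m=(abs(w[:,0]-.54)<.25)&(abs(w[:,1]+.36)<.2)
    for lo,hi in((.062,.08),(.096,.108)):
        k=w[m&(w[:,2]>lo)&(w[:,2]<hi)]
        if len(k)>5: print(n,lo,len(k),k.mean(0).round(4),cv2.minAreaRect(k[:,:2].astype('f4')*1000),np.median(k[:,2]))
        if len(k)>5: print(cv2.boxPoints(cv2.minAreaRect(k[:,:2].astype('f4')*1000)).round(0).tolist())
E
```

```text
scene 0.062 5257 [ 0.5542 -0.3499  0.0713] ((523.1505737304688, -388.3074951171875), (502.4543762207031, 220.88082885742188), 10.06655216217041) 0.070623227961396
[[256.0, -323.0], [295.0, -541.0], [790.0, -453.0], [751.0, -236.0]]
scene 0.096 1376 [ 0.4642 -0.3567  0.1027] ((526.7327880859375, -370.152099609375), (140.79840087890625, 481.77166748046875), 86.45906829833984) 0.10227510781397665
[[282.0, -426.0], [763.0, -455.0], [772.0, -315.0], [291.0, -285.0]]
side 0.062 4402 [ 0.5576 -0.3634  0.0714] ((522.5850219726562, -392.596923828125), (502.9724426269531, 221.67152404785156), 10.189006805419922) 0.07059202061554559
[[255.0, -328.0], [295.0, -546.0], [790.0, -457.0], [750.0, -239.0]]
side 0.096 959 [ 0.4665 -0.3695  0.1021] ((540.7451171875, -376.06121826171875), (141.9327850341797, 506.9761962890625), 86.65396881103516) 0.10148377832720092
[[284.0, -432.0], [790.0, -462.0], [798.0, -320.0], [292.0, -290.0]]
```

The scene picture shows the light till at (467,287) with its rib at (481,293). The vise and mug are in front of it and the cabinet is behind it. The dark till is at (219,203). I'll isolate the till's own points next.

```bash
python3 - <<'E'
import numpy as np,cv2
for n,uv,ruv in(('scene',(455,290),(481,293)),('side',(375,335),(339,330))):
    W=np.load(n+'.npy'); z=W[...,2]
    m=((z>.064)&(z<.082)).astype('u1')
    _,L=cv2.connectedComponents(m,connectivity=4)
    k=W[L==L[uv[1],uv[0]]]; r=cv2.minAreaRect(k[:,:2].astype('f4')*1000)
    print(n,len(k),r,cv2.boxPoints(r).round(0).tolist())
    k=W[ruv[1]-25:ruv[1]+25,ruv[0]-25:ruv[0]+25].reshape(-1,3)
    k=k[(k[:,2]>.096)&(k[:,2]<.107)]
    r=cv2.minAreaRect(k[:,:2].astype('f4')*1000);print('rib',len(k),k.mean(0),r)
# obstacles near
    for zz in(.11,.15,.2,.25):
        q=W[(z>zz)&(z<.6)&(W[...,0]>.2)&(W[...,0]<.9)&(W[...,1]<-.15)&(W[...,1]>-.7)]
        if len(q): print(zz,len(q),q.min(0).round(3),q.max(0).round(3))
E
```

```text
scene 4893 ((579.3263549804688, -339.914794921875), (206.29994201660156, 140.98043823242188), 8.682185173034668) [[467.0, -286.0], [488.0, -425.0], [692.0, -394.0], [671.0, -255.0]]
rib 144 [ 0.52699463 -0.37854328  0.10118488] ((528.4564208984375, -377.8982238769531), (16.34296989440918, 39.969234466552734), 5.621571063995361)
0.11 10119 [ 0.211 -0.47   0.11 ] [ 0.9   -0.164  0.24 ]
0.15 7378 [ 0.755 -0.47   0.15 ] [ 0.9   -0.164  0.24 ]
0.2 4987 [ 0.797 -0.47   0.2  ] [ 0.9   -0.164  0.24 ]
side 3960 ((581.0317993164062, -344.6749267578125), (201.07711791992188, 143.88189697265625), 8.400764465332031) [[471.0, -288.0], [492.0, -431.0], [691.0, -401.0], [670.0, -259.0]]
rib 100 [ 0.53052687 -0.38502612  0.10117638] ((530.909423828125, -383.01605224609375), (13.685026168823242, 41.42974090576172), 6.978048324584961)
0.11 9133 [ 0.214 -0.476  0.11 ] [ 0.9   -0.165  0.238]
0.15 7140 [ 0.758 -0.476  0.15 ] [ 0.9   -0.165  0.238]
0.2 4803 [ 0.802 -0.476  0.2  ] [ 0.9   -0.165  0.238]
```

>>> move_arm(
  deltas=[-0.404,-0.374,0,0,0,1.9,0,-0.404,-0.374,0,0,0,1.9,0,-0.404,-0.374,0,0,0,1.9,0,-0.404,-0.374,0,0,0,1.9,0,-0.404,-0.374,0,0,0,1.9,0,-0.404,-0.374,0,0,0,1.9,0,-0.404,-0.374,0,0,0,1.9,0,-0.404,-0.374,0,0,0,1.9,0,-0.404,-0.374,0,0,0,1.9,0,-0.586,-0.826,0,0,0,2.7,0,-0.586,-0.826,0,0,0,2.7,0,-0.586,-0.826,0,0,0,2.7,0],
  squeeze=10,
)

```text
t: 2.0
tool_pos: [0.4691, -0.088, 0.23]
orientation: [3.003, 0.92, 0.002]
force: [1.5, -0.0, 0.0]
opening: 0.0005
gripper_force: 0.0
```

```bash
cat >> h.py <<'E'
from scipy.spatial.transform import Rotation as Ro
TC=np.array([.580,-.343]); YAW=.149
def togo(local,z,yaw=None,c=TC):
    s=robot.read_state(); R=Ro.from_rotvec(s['orientation'])
    a=np.array([[np.cos(YAW),-np.sin(YAW)],[np.sin(YAW),np.cos(YAW)]])
    w=np.r_[c+a@np.array(local),z]
    # tool down, tool x along till +x
    Rt=Ro.from_matrix(np.array([[np.cos(YAW),np.sin(YAW),0],[np.sin(YAW),-np.cos(YAW),0],[0,0,-1]]))
    p=np.array(s['tool_pos'])
    print('t',s['t'],'p',p.round(4),'local',(a.T@(p[:2]-c)).round(4),'F',np.round(s['force'],1),'open',s['opening'],'q',np.round(s['q'],2))
    print('shift',R.inv().apply(w-p).round(4),'turn',(R.inv()*Rt).as_rotvec().round(4))
E
python3 -c "
from h import *
togo((-.09,-.03),.2)"
```

```text
t 2.0 p [ 0.4691 -0.088   0.23  ] local [-0.0719  0.2686] F [ 1.5 -0.   0. ] open 0.00047781506056420847 q [-0.29 -0.21  1.82  0.    1.53  0.68]
shift [-0.1451  0.2616  0.0301] turn [ 0.0005 -0.0009  0.4457]
```

>>> move_arm(
  deltas=[-0.145,0.262,0.02,0,0,0.446,0,-0.145,0.262,0.02,0,0,0.446,0,-0.145,0.262,0.02,0,0,0.446,0,-0.145,0.262,0.02,0,0,0.446,0,-0.145,0.262,0.02,0,0,0.446,0,-0.145,0.262,0.02,0,0,0.446,0,-0.145,0.262,0.02,0,0,0.446,0],
)

```text
t: 2.88
tool_pos: [0.4974, -0.3838, 0.2093]
orientation: [-3.131, -0.242, 0.001]
force: [0.4, -0.3, -0.2]
opening: 0.0005
gripper_force: 0.0
```

```bash
python3 - <<'E'
from h import *
togo((-.09,-.03),.094)
p,d=robot.read_camera('wrist');cv2.imwrite('pics/w1.png',p[...,::-1])
s=robot.read_state();m=robot.camera_model('wrist');K=np.array(m['K']);T=np.array(m['tool_from_camera'])
v,u=np.mgrid[:480,:640];x=(u-K[0,2])/K[0,0];y=(v-K[1,2])/K[1,1];r=np.hypot(x,y)+1e-9
k=np.tan(np.minimum(r,1.4))/r
c=np.stack([x*k*d,y*k*d,d],-1); c[(d==0)|(r>1.35)]=np.nan
w=Ro.from_rotvec(s['orientation']).apply((c@T[:3,:3].T+T[:3,3]).reshape(-1,3)).reshape(480,640,3)+s['tool_pos']
np.save('wr',w); z=w[...,2]
a=np.array([[np.cos(YAW),-np.sin(YAW)],[np.sin(YAW),np.cos(YAW)]])
l=(w[...,:2]-TC)@a
for lo,hi in((.096,.107),(.066,.073),(.0735,.083)):
    mm=(z>lo)&(z<hi)&(abs(l[...,0])<.12)&(abs(l[...,1])<.09)
    if mm.sum()>10:print(lo,mm.sum(),np.percentile(l[mm],[1,50,99],axis=0).round(4).tolist(),cv2.minAreaRect(l[mm].astype('f4')*1000))
for q in robot.recognise('wrist','light_till_rib'):
    i,j=map(int,q['uv']);print(q,w[j,i],l[j,i])
E
```

```text
t 2.875 p [ 0.4974 -0.3838  0.2093] local [-0.0877 -0.0281] F [ 0.4 -0.3 -0.2] open 0.00048023540790912333 q [-0.74  0.22  1.43  0.    1.5   0.68]
shift [-0.0022  0.002   0.1153] turn [-0.0009  0.0003  0.0054]
0.096 1085 [[-0.0616, -0.0465], [-0.054, -0.0271], [-0.0476, -0.0076]] ((-54.533538818359375, -26.729337692260742), (14.275749206542969, 39.984519958496094), 0.4501984119415283)
0.066 31232 [[-0.0978, -0.0656], [0.0162, 0.0163], [0.0977, 0.0715]] ((-0.08010101318359375, 3.2901229858398438), (200.62545776367188, 142.0921173095703), 0.14323940873146057)
0.0735 8102 [[-0.0898, -0.0614], [-0.0395, -0.0267], [0.0571, 0.008]] ((-1.38592529296875, 1.7138671875), (189.23435974121094, 130.07080078125), 0.6802264451980591)
{'uv': [318.5, 197.7], 'confidence': 0.96} [ 0.53356539 -0.37518283  0.10399208] [-0.05069763 -0.02493307]
```

View pics/w1.png

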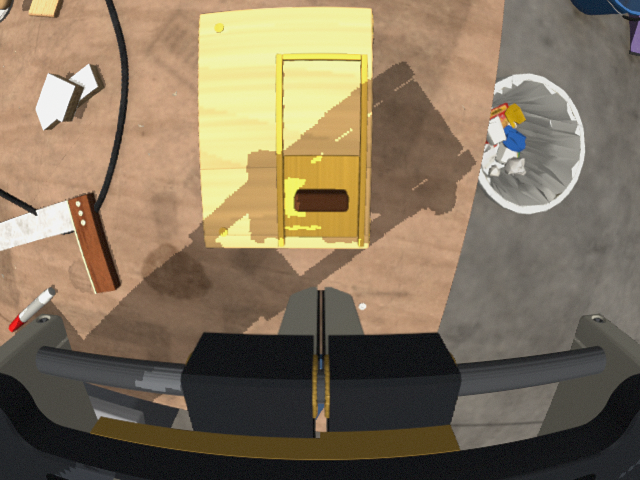

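>>> move_arm(
  deltas=[0,0,0.06,0,0,0,0,0,0,0.105,0,0,0,0,0,0,0.115,0,0,0,0,0,0,0.115,0,0,0,0,0.01,0,0.115,0,0,0,0,0.02,0,0.115,0,0,0,0,0.03,0,0.115,0,0,0,0,0.04,0,0.115,0,0,0,0,0.05,0,0.115,0,0,0,0,0.06,0,0.115,0,0,0,0,0.068,0,0.115,0,0,0,0,0.072,0,0.115,0,0,0,0],
)

```text
t: 4.47
tool_pos: [0.5692, -0.3728, 0.0944]
orientation: [-3.132, -0.243, 0.0]
force: [-2.3, -0.9, 2.3]
opening: 0.0004
gripper_force: 1.1
```

```bash
python3 -c "
from h import *
togo((0,-.027),.094)"
```

```text
t 4.475 p [ 0.5692 -0.3728  0.0944] local [-0.0151 -0.0279] F [-2.3 -0.9  2.3] open 0.00042696762034269187 q [-0.66  0.44  1.38  0.    1.33  0.76]
shift [ 0.0151 -0.0008  0.0004] turn [-0.0002  0.      0.0061]
```

Pushing at about 2 N, as expected. I'll finish the last bit in small rows.

>>> move_arm(
  deltas=[0.006,0,0,0,0,0,0,0.011,0,0,0,0,0,0,0.014,0,0,0,0,0,0,0.016,0,0,0,0,0,0],
)

```text
t: 4.97
tool_pos: [0.583, -0.3708, 0.0945]
orientation: [-3.132, -0.242, 0.005]
force: [-15.6, -0.7, 7.4]
opening: 0.0005
gripper_force: 7.3
```

>>> move_arm(
  deltas=[-0.012,0,0,0,0,0,0,-0.04,0,-0.03,0,0,0,0,-0.061,0,-0.04,0,0,0,0,-0.061,0,-0.04,0,0,0,0,-0.061,0,-0.04,0,0,0,0],
)

```text
t: 5.6
tool_pos: [0.5245, -0.3796, 0.1342]
orientation: [-3.132, -0.243, -0.001]
force: [-0.7, 0.5, -0.8]
opening: 0.0004
gripper_force: 0.0
```

```bash
python3 - <<'E'
from h import *
togo((-.06,-.027),.061)
a=np.array([[np.cos(YAW),-np.sin(YAW)],[np.sin(YAW),np.cos(YAW)]])
for n in('side','scene'):
    p,w=cloud(n);l=(w[...,:2]-TC)@a;z=w[...,2]
    mm=(z>.096)&(z<.105)&(abs(l[...,0]-.015)<.03)&(abs(l[...,1]+.03)<.04)
    if mm.sum()>10: print(n,'rib',mm.sum(),cv2.minAreaRect(l[mm].astype('f4')*1000))
    mm=(z>.045)&(z<.064)&(abs(l[...,0]+.06)<.03)&(abs(l[...,1]+.027)<.03)
    if mm.sum()>5: print('pad',mm.sum(),l[mm].mean(0),np.median(z[mm]))
cv2.imwrite('pics/sc2.png',cv2.resize(p[220:360,400:540,::-1],None,fx=4,fy=4))
p,d=robot.read_camera('wrist');cv2.imwrite('pics/w2.png',p[...,::-1])
print(robot.recognise('wrist','light_till_catch_top'))
E
```

```text
t 5.6 p [ 0.5245 -0.3796  0.1342] local [-0.0603 -0.0279] F [-0.7  0.5 -0.8] open 0.00038629462852578873 q [-0.71  0.32  1.45  0.    1.37  0.71]
shift [ 0.0003 -0.0009  0.0732] turn [-0.0005 -0.0004  0.0057]
side rib 96 ((15.098846435546875, -31.201263427734375), (13.674656867980957, 42.06047439575195), 1.0681813955307007)
pad 344 [-0.05662201 -0.01940111] 0.05643239351900586
pad 450 [-0.05080373 -0.02749427] 0.05615118673616242
[{'uv': [324.0, 259.1], 'confidence': 0.61}]
```

View pics/w2.png

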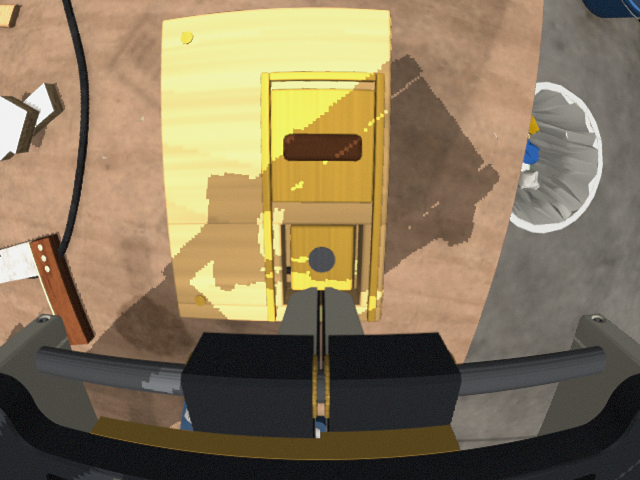

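The cover is fully back: the rib measures 15 mm in the till's frame, which is 75 mm of travel. The pad shows at (322,258), centred under the fingers. Pressing now.

>>> move_arm(
  deltas=[0,0,0.035,0,0,0,0,0,0,0.06,0,0,0,0,0,0,0.068,0,0,0,0,0,0,0.072,0,0,0,0,0,0,0.076,0,0,0,0,0,0,0.076,0,0,0,0],
)

```text
t: 6.55
tool_pos: [0.5249, -0.3803, 0.0596]
orientation: [3.131, 0.243, 0.002]
force: [0.5, 2.0, 3.9]
opening: 0.0006
gripper_force: 1.8
```

```bash
cat > chk.py <<'E'
from h import *
togo((-.06,-.027),.2)
p,w=cloud('scene');cv2.imwrite('pics/sc%d.png'%int(robot.read_state()['t']*10),cv2.resize(p[200:380,380:560,::-1],None,fx=3,fy=3))
a=np.array([[np.cos(YAW),-np.sin(YAW)],[np.sin(YAW),np.cos(YAW)]])
for n in('scene','side'):
    if n=='side': p,w=cloud(n)
    l=(w[...,:2]-TC)@a;z=w[...,2]
    mm=(z>.02)&(z<.068)&(l[...,0]<-.105)&(l[...,0]>-.22)&(abs(l[...,1])<.06)
    print(n,'drawer',mm.sum(),l[mm].min(0) if mm.any() else '')
    mm=(z>.096)&(z<.105)&(abs(l[...,0]-.015)<.03)&(abs(l[...,1]+.03)<.04)
    if mm.sum()>10: print('rib',cv2.minAreaRect(l[mm].astype('f4')*1000)[0])
E
python3 chk.py; ls pics
```

```text
t 6.55 p [ 0.5249 -0.3803  0.0596] local [-0.06   -0.0287] F [0.5 2.  3.9] open 0.0006178558329821708 q [-0.71  0.39  1.5   0.    1.25  0.71]
shift [ 0.0002 -0.0016 -0.1404] turn [ 0.0012 -0.0013  0.0058]
scene drawer 614 [-0.15815515 -0.05739951]
side drawer 356 [-0.16523189 -0.05996784]
rib (15.255046844482422, -31.908634185791016)
sc2.png
sc66.png
scene0.png
side0.png
w1.png
w2.png
```

The drawer is coming open. I'll lift clear now.

>>> move_arm(
  deltas=[0,0,0,0,0,0,0,0,0,-0.05,0,0,0,0,0,0,-0.11,0,0,0,0,0,0,-0.17,0,0,0,0,-0.04,-0.1,-0.2,0,0,0,0,-0.04,-0.14,-0.2,0,0,0,0,-0.04,-0.14,-0.2,0,0,0,0,-0.04,-0.14,-0.2,0,0,0,0],
)

```text
t: 7.65
tool_pos: [0.463, -0.2469, 0.2593]
orientation: [3.131, 0.245, 0.002]
force: [0.1, -1.1, 0.7]
opening: 0.0006
gripper_force: 0.0
```

```bash
python3 chk.py; ls pics; cp pics/sc7*.png pics/final.png
```

```text
t 7.65 p [ 0.463  -0.2469  0.2593] local [-0.1014  0.1124] F [ 0.1 -1.1  0.7] open 0.000579515829085211 q [-0.59 -0.09  1.65 -0.    1.57  0.83]
shift [0.0403 0.1397 0.0595] turn [ 0.0011 -0.001   0.0074]
scene drawer 597 [-0.17708693 -0.0576875 ]
rib (13.802448272705078, -26.796611785888672)
side drawer 372 [-0.17298541 -0.05996242]
rib (15.341211318969727, -31.878604888916016)
sc2.png
sc66.png
sc77.png
scene0.png
side0.png
w1.png
w2.png
```

View pics/final.png

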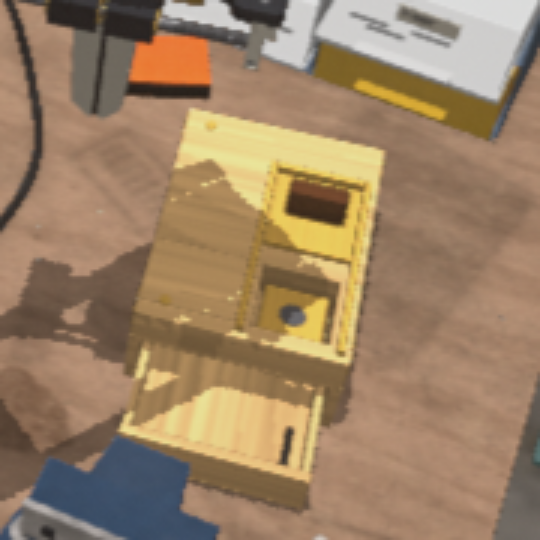

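The picture shows the cover fully back, the catch bare at (292,315), and the drawer fully open with the hex key at (287,445). The gripper is clear of everything.

```bash
python3 -c "
from plant import robot
print(robot.close_job())"
```

```text
the job is handed in; nothing more can be done
None
```

The light till's cover is fully back, its catch was pressed and the drawer sprang fully open with the hex key visible inside. The dark till was not touched, the arm is clear, and the job was handed in at about 8 s.

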